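# Slide the top trivet tile off its stack onto the serving stand

## Task

Lay out the blue trivet tile for serving: slide it sideways off the top of the stack in the caddy, straight across onto the low wooden stand next to it, and push it on until it bears firmly against the dark rail at the stand's far end, lying flat, square to the rail and not overhanging the stand's sides. Slide it, do not lift it, and use only a light touch, since the glaze cracks under a hard push from above or a hard knock on the rail. Leave the two white tiles in place in the caddy, leave the mug, the jar and the candle alone, and take your hand away at the end.

Things in the scene. Friction and masses are not known exactly. Their poses are not given: they have to be found in the camera images.
- tile_top: Blue glazed trivet tile, 100 x 100 x 12 mm, 0.2 to 0.33 kg, loose, top one of three in the caddy. Origin at the centre of its underside, z up, x and y along its edges. The glaze is slippery (friction about 0.25 against tiles and wood). Brittle: more than 20 N from the fingers or against the rail cracks it.
- tile_middle: White glazed tile of the same size, loose, directly under the blue one at the start; origin at the centre of its underside. Stays where it is.
- tile_bottom: White glazed tile of the same size, loose, lowest of the stack, on the caddy's floor; origin at the centre of its underside. Stays where it is.
- tile_caddy: Brown wooden caddy, fixed, 126 x 120 mm. Origin on the table below the middle of the stack. Floor 8 mm thick: the tiles' undersides are 8, 20 and 32 mm above the table, the blue upper face 44 mm. Walls 46 mm high at its +x, -x and -y sides, about 3 mm from the tiles, hide the tiles' edges; the +y side is open toward the stand; the floor ends there 56 mm from the origin.
- stand: Light wooden serving stand, fixed, 126 (x) by 130 mm (y), 2 to 8 mm beyond the caddy's open side, turned against the caddy by at most 0.04 rad. Origin on the table under its centre; +y points away from the caddy. Its top is 29 mm above the table, 3 mm below the blue tile's underside in the stack, so the tile drops 3 mm as it crosses.
- end_rail: Dark wooden rail fixed on the stand's far end, 126 mm long (x), 12 mm thick (y), its top 58 mm above the table. Origin at the middle of its length and thickness, 28 mm above the table; axes as the stand's. Its face toward the caddy lies 6 mm on the -y side of its origin: the blue tile touches it when the tile's centre is 56 mm before the origin (y = +3 mm of the stand).
- mug: White mug with a handle, 82 x 112 x 94 mm, standing behind the work; origin at the centre of its underside. Bystander.
- spice_jar: Small glass spice jar with a steel lid, 41 mm wide and 73 mm high, standing to the right; origin at the centre of its underside. Bystander.
- candle: Small tea candle, 38 mm wide and 17 mm high, standing to the left; origin at the centre of its underside. Bystander.
- tile_face (a point): Centre of the blue tile's upper face, 12 mm above its underside. Fingertips hold the face better than the tiles hold one another: closed fingertips pressed on it by some 8 to 14 N and moved sideways take the tile along, sliding on what lies below. Stack, caddy and stand are rigid: one millimetre in height changes the press by several newtons, so go by the felt force.
Not all that is in view belongs to the job. Leave any orange look-alike of the stand alone. There is more than one size of the tile_top; the one meant has the size given above.

How it is judged (in metres and radians):
On the way, in this order (a step that is already met when the one before it is completed fails the run):
1. the blue tile has been slid more than half way over onto the stand (y of tile_top in the frame of stand above -0.05 m).
2. the blue tile, flat on the stand, is pushed against the rail with more than 2 N (contact force between tile_top and end_rail above 2 N and z of tile_top in the frame of stand below 0.031 m), for 0.1 s.
At the end, for the whole second after the job is handed in: The blue tile lies flat on the stand at rest, its centre within 3 mm of touching the rail, square to it within 0.06 rad, within 13 mm of the stand's middle line (no overhang); both white tiles are within 8 mm of where they were (y of tile_top in the frame of stand above 0 m and x of tile_top in the frame of stand between -0.013 and 0.013 m and z of tile_top in the frame of stand below 0.031 m and angle between tile_top's own z axis and vertical below 0.04 rad and angle between the y axis of tile_top and the y axis of stand, either way round below 0.06 rad and linear speed of tile_top below 0.01 m/s and distance of each of tile_middle, tile_bottom from where it was at the start of the episode below 0.008 m).
It fails at once if the blue tile is lifted or tipped instead of slid (height (world z) of tile_top above 0.045 m or angle between tile_top's own z axis and vertical above 0.2 rad).
It fails at once if the fingers press or push the blue tile with more than 20 N (contact force between the fingers and tile_top above 20 N).
It fails at once if the blue tile bears on the rail with more than 20 N (contact force between tile_top and end_rail above 20 N).
It fails at once if a white tile is dragged out of place by more than 12 mm (distance of any of tile_middle, tile_bottom from where it was at the start of the episode above 0.012 m).
It fails at once if the mug, the jar or the candle is moved by more than 15 mm (distance of any of mug, spice_jar, candle from where it was at the start of the episode above 0.015 m).
It also fails if it takes over 54 s, if anything falls off the work surface, if the arm or the gripper's body presses on something with over 40 N, if the wrist force passes 120 N, or if a joint passes its speed limit or range.

## Robot

A 6-joint arm with a two-finger parallel gripper is mounted at the origin on a cart in front of the work surface, level with it; the furniture and walls round the work are solid. World frame = base frame: x ahead of the robot, y to its left, z up, the work surface at z = 0. Lengths are in mm, angles in rad, forces in N, time in s.
With the tool pointing down it reaches from about 275 to 1000 mm from the base axis. Payload 8.4 kg.
Tool frame: the origin (TCP) lies on the mounting face of the last link; the fingertips stand 173 mm ahead of it and the grasp point (between the pads) lies 155 mm ahead of it; z points along the fingers, y is the line along which they close (so a half turn about z gives the same grasp; the last joint's range is limited). The gripper opens to 85 mm and grips with 20 to 120 N. Pads are 22 mm wide; open, the fingers measure 114 mm over their backs; the gripper's body (76 mm by 85 mm) begins 54 mm behind the grasp point. The pads swing forward as they close: fully open they stand 13 mm farther back than shut.
Start: joints at [1.139, 0.353, 1.633, -0, 1.155, -0.002], TCP at [260.43, 568.16, 404.681] pointing down, gripper open.
Joint ranges: [-2.63, 2.63], [-0.92, 2.1], [0.06, 2.66], [-1.3, 4.44], [0, 2.69], [-3.02, 3.02]. Speed limits (rad/s): [2.22, 2.22, 2.79, 3.14, 3.14, 3.14].

## Interface

Orientations are given as [roll, pitch, yaw] about the fixed x, y, z axes, in that order (R = Rz(yaw) Ry(pitch) Rx(roll)).
In Python, from rig import r gives the robot as it stands.
- The arm moves only by the tool apply_moves, never from a script. Its argument "deltas" is a list of rows, each an object with "claw": the gripper command: -1 is fully open, 1 is shut, values between are in proportion; "delta_pos": the shift along the tool's x, y, z in cm, a list of three; "yaw": the turn about the tool's z in rad. In form: [{"claw": claw, "delta_pos": [tx, ty, tz], "yaw": yaw}, ...]. A call has 1 to 8 rows; each row shifts and turns the commanded pose from where the row before left it, along the tool's axes as they then stand; what a row does not reach is not made up. A row lasts 1/8 s, in which the tool goes at most 62.5 mm and 10.7 degrees, less where a joint would pass 70% of its speed; a pose out of reach is approached as far as the arm can. A call with a gripper value outside its range is refused whole. The fingers move at their own pace and stop on an object; "grip_force" is the grip in N (left out, the last holds). Time passes only in rows, so rows that do not move let the fingers close. It gives the time, the measured TCP pose, the force, the opening and the grip force at its end, in the units of the state.
- r.sense(): the state, without advancing time (a new reading comes with each control period).
- r.grab_frame(name): name is "scene" or "top" or "wrist"; returns a dict with "img" (384x512x3 uint8, blue, green, red), "z_map" (384x512 float32, mm along the optical axis (not along the pixel's ray), 0 where there is no reading), "fx", "fy", "cx", "cy" (pixels), "eye" and "rotation" of the camera in the world; the wrist camera has in their place "T_tool_cam" (4x4, takes a point from camera to tool coordinates, whose origin is the TCP and whose axes are the flange's). Camera axes: x right, y up, looking along -z (the intrinsics and any distortion apply to the point x, -y, -z); pixel columns grow to the right and rows downward; lengths in mm; the calibration is good to about 2 mm. A picture is of the moment at which its call begins: read the wrist's pose just before it.
- r.sign_off(): hands the job in; it is judged then, once.
The state is a dict: "clock": time; "qpos": joint angles; "qvel": joint speeds; "joint_efforts": joint torques, N m; "eef_pos": TCP position; "tcp_rot": TCP orientation; "contact_force": force on the tool from outside, world axes, zero at the start; "wrist_torque": the same for the moment, N m; "opening": opening from 0.0 (shut) to 1.0 (fully open); "grasp_force": force on a finger pad.
Only numpy, scipy, OpenCV 4.12 (cv2) and the standard library are available. Lean on these libraries where they do the work, as an engineer would, in place of code of your own. Each camera call takes 0.05 s, during which the arm holds its last target. There are 200 camera calls.

## Working session

There is one attempt and no reset: what is moved stays moved. The work goes in short steps, Python scripts to look and compute and a tool call to move; the robot and the scene stay as the last step left them, time stands still between calls to the robot, and variables do not carry over. Pictures are saved under pics/ and viewed, at most 10 in all, crops included, and the job is handed in when it is done.

Besides the shell and the picture viewer there is one more tool, called after "Request:" in YAML: its name, and indented under it one key for each argument. apply_moves: Moves the arm, as the interface text tells. Its arguments: {"type":"object","properties":{"deltas":{"type":"array"},"grip_force":{"type":"number"}},"required":["deltas"]}

```bash
mkdir -p pics; ls; python3 - <<'E'
from rig import r
import cv2,numpy as np,pickle
s=r.sense();print(s)
d={}
for n in("scene","top"):
    f=r.grab_frame(n);d[n]=f;cv2.imwrite(f"pics/{n}0.png",f["img"]);print(n,f["fx"],f["cx"],f["cy"],f["eye"],f["rotation"],[k for k in f])
pickle.dump(d,open("f0.pkl","wb"))
E
```

```text
pics
{'clock': 0.0, 'qpos': array([ 1.13861658e+00,  3.53665753e-01,  1.63413692e+00,  3.50324348e-06,
        1.15520153e+00, -2.41801414e-03]), 'qvel': array([-0.00175142,  0.00024393,  0.00187156, -0.00138167,  0.00049321,
        0.00046716]), 'joint_efforts': array([ 6.37152662e-04, -6.05251265e+01, -3.42071307e+01, -5.09823531e-05,
        9.66080348e-03, -3.88667206e-05]), 'eef_pos': array([260.32030717, 567.94804446, 403.9493221 ]), 'tcp_rot': array([-3.14018111e+00, -6.61617342e-06,  2.71182950e+00]), 'contact_force': array([-0.22366358,  0.66902265,  0.4931124 ]), 'wrist_torque': array([-0.00435363, -0.03891059,  0.00409568]), 'grasp_force': 0.0, 'opening': 1.0014164043077276}
scene 458.89857062185814 248.7516868285188 195.15686506199577 [-322.42610112 -677.54250712 1037.12788887] [ 0.86629581  0.01239017 -0.94516505] ['img', 'z_map', 'fx', 'fy', 'cx', 'cy', 'eye', 'rotation']
top 436.33192617989243 262.88540669317615 189.85187099354852 [ 539.89788011    1.28937919 1142.02535713] [ 0.05023865  0.03191145 -1.5703973 ] ['img', 'z_map', 'fx', 'fy', 'cx', 'cy', 'eye', 'rotation']
```

View pics/scene0.png

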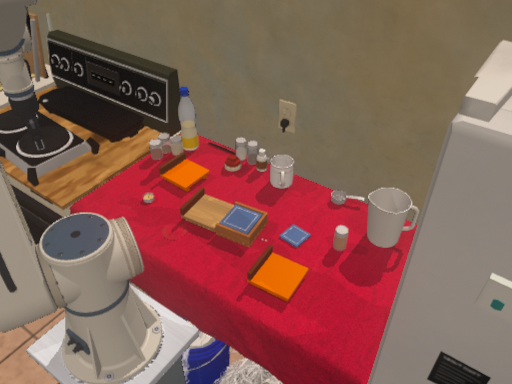

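View pics/top0.png

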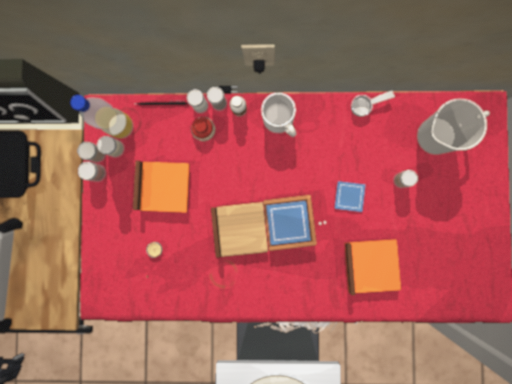

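Candidates: the large blue tile in the caddy at top (289,222), chosen; a small blue tile loose at (350,197), a decoy. The stand is light wood at (241,229) with its rail at about (216,232). The orange look-alikes are at (162,187) and (373,266). The mug is at (278,112), the jar at (405,179) and the candle at (154,250).

```bash
cat > h.py <<'E'
import numpy as np,cv2
from scipy.spatial.transform import Rotation as R
def cloud(f,T=None):
    z=f["z_map"].astype(float);v,u=np.mgrid[:z.shape[0],:z.shape[1]]
    p=np.stack([(u-f["cx"])/f["fx"]*z,-(v-f["cy"])/f["fy"]*z,-z],-1)
    if T is not None: return p@T[:3,:3].T+T[:3,3]
    return p@R.from_euler("xyz",f["rotation"]).as_matrix().T+np.array(f["eye"])
def rect(P):
    (c,s,a)=cv2.minAreaRect(P[:,:2].astype(np.float32))
    a=(a+45)%90-45
    return np.round(c,1),np.round(s,1),round(np.radians(a),4)
def big(m):
    n,l,st,_=cv2.connectedComponentsWithStats(m.astype(np.uint8));return l==1+np.argmax(st[1:,4])
E
python3 - <<'E'
import pickle;from h import *
d=pickle.load(open("f0.pkl","rb"));f=d["top"];P=cloud(f);print(P[300,240],P[222,289],P[229,241],P[234,217],P[197,350])
roi=np.zeros(f["z_map"].shape,bool);roi[185:270,205:322]=1
z=P[...,2]; 
tz=np.median(z[285:300,200:330]);print("table",tz);z=z-tz
hsv=cv2.cvtColor(f["img"],cv2.COLOR_BGR2HSV)
blue=roi&(hsv[...,0]>95)&(hsv[...,0]<130)&(hsv[...,1]>70)
m=big(blue);print("blue",rect(P[m]),np.median(z[m]))
for n,lo,hi in(("stand",22,36),("rail",51,66),("caddy+tile",37,50)):
    m=big(roi&(z>lo)&(z<hi));print(n,rect(P[m]),m.sum(),np.median(z[m]))
cv2.imwrite("pics/c.png",cv2.resize(f["img"][180:275,200:330],None,fx=5,fy=5,interpolation=2))
E
```

```text
[311.89277129  96.82365152   2.527766  ] [514.30184442 -29.22579685  41.93787834] [496.1006115   92.52775236  29.81061446] [484.77854164 149.80139796  58.96217588] [ 578.05444853 -187.27879651   11.1194349 ]
table 1.450507460729341
blue (array([513.2, -26.1]), array([70.9, 71.2]), np.float64(0.1089)) 43.69597464903177
stand (array([497.2,  91.5]), array([126.1, 118.5]), np.float64(0.1057)) 2303 28.631951126763397
rail (array([489.8, 155.5]), array([125.2,  12.6]), np.float64(0.1036)) 251 56.98594388624497
caddy+tile (array([514.7, -29. ]), array([125.9, 119.6]), np.float64(0.117)) 2145 43.936067538098996
```

View pics/c.png

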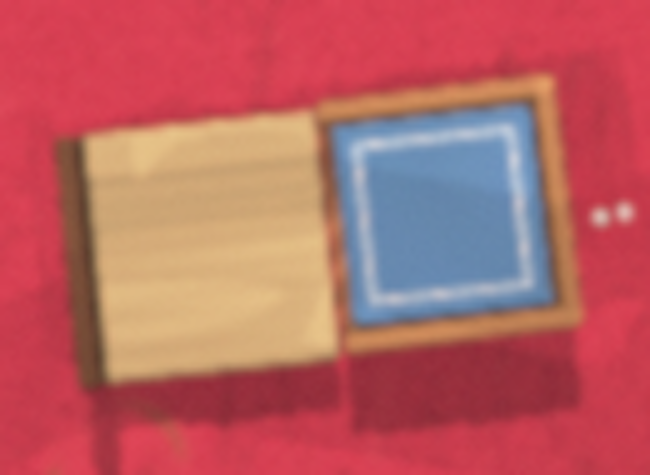

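Request:
apply_moves:
  deltas:
    - {"claw":1,"delta_pos":[-4.34,-3.95,0],"yaw":0}
    - {"claw":1,"delta_pos":[-4.34,-3.95,0],"yaw":0}
    - {"claw":1,"delta_pos":[-4.34,-3.95,0],"yaw":0}
    - {"claw":1,"delta_pos":[-4.34,-3.95,0],"yaw":0}
    - {"claw":1,"delta_pos":[-4.34,-3.95,0],"yaw":0}
    - {"claw":1,"delta_pos":[-4.34,-3.95,0],"yaw":0}
    - {"claw":1,"delta_pos":[-4.34,-3.95,0],"yaw":0}
    - {"claw":1,"delta_pos":[-4.34,-3.95,0],"yaw":0}
  grip_force: 20

```text
clock: 1.1
eef_pos: [444.7, 134.4, 404.7]
tcp_rot: [3.141, 0.0, 2.712]
contact_force: [1.3, 0.9, 0.9]
opening: 0.002
grasp_force: 0.0
```

Request:
apply_moves:
  deltas:
    - {"claw":1,"delta_pos":[-4.34,-3.95,0],"yaw":0}
    - {"claw":1,"delta_pos":[-4.34,-3.95,0],"yaw":0}
    - {"claw":1,"delta_pos":[0,0,0],"yaw":0.173}
    - {"claw":1,"delta_pos":[0,0,0],"yaw":0.173}
    - {"claw":1,"delta_pos":[0,0,0],"yaw":0.173}
    - {"claw":1,"delta_pos":[0,0,0],"yaw":0.173}
    - {"claw":1,"delta_pos":[0,0,0],"yaw":0.173}
    - {"claw":1,"delta_pos":[0,0,0],"yaw":0.173}

```text
clock: 2.1
eef_pos: [490.2, 28.2, 404.4]
tcp_rot: [-3.141, -0.0, 1.668]
contact_force: [0.2, 0.2, -0.8]
opening: 0.003
grasp_force: 0.0
```

Request:
apply_moves:
  deltas:
    - {"claw":1,"delta_pos":[-5.62,1.77,0],"yaw":-0.008}
    - {"claw":1,"delta_pos":[0,0,5],"yaw":0}
    - {"claw":1,"delta_pos":[0,0,0],"yaw":0}
    - {"claw":1,"delta_pos":[0,0,0],"yaw":0}

```text
clock: 2.6
eef_pos: [513.9, -25.5, 355.5]
tcp_rot: [-3.141, -0.0, 1.682]
contact_force: [-0.2, 0.5, 0.4]
opening: -0.0
grasp_force: 0.0
```

```bash
cat > w.py <<'E'
from rig import r
from h import *
import sys
def look(name):
    s=r.sense();f=r.grab_frame("wrist")
    T=np.eye(4);T[:3,:3]=R.from_euler("xyz",s["tcp_rot"]).as_matrix();T[:3,3]=s["eef_pos"]
    P=cloud(f,T@np.array(f["T_tool_cam"]));cv2.imwrite(f"pics/{name}.png",f["img"])
    z=P[...,2];hsv=cv2.cvtColor(f["img"],cv2.COLOR_BGR2HSV)
    near=(abs(P[...,0]-505)<110)&(P[...,1]>-100)&(P[...,1]<190)&(f["z_map"]>0)
    print(s["clock"],s["eef_pos"],s["tcp_rot"],s["contact_force"])
    blue=near&(hsv[...,0]>95)&(hsv[...,0]<130)&(hsv[...,1]>70)&(z>20)&(z<60)
    for n,m in(("blue",blue),("stand",near&(z>22)&(z<35)&~blue),("rail",near&(z>51)&(z<64)),("c+t",near&(z>37)&(z<50))):
        if m.sum()>50: m=big(m);print(n,rect(P[m]),m.sum(),np.median(z[m]))
look(sys.argv[1])
E
python3 w.py w1
```

```text
2.6 [513.88267557 -25.5480288  355.51161019] [-3.14141977e+00 -9.16543826e-05  1.68214356e+00] [-0.21295083  0.51811493  0.38048001]
blue (array([511.7, -28.7]), array([74.5, 74.2]), np.float64(0.1066)) 6878 44.135009135217274
stand (array([496.8,  72.2]), array([126.6,  84.5]), np.float64(0.1096)) 16292 29.102166817433982
c+t (array([512.4, -31.2]), array([126.5, 119.2]), np.float64(0.1185)) 16836 44.31789679135596
```

View pics/w1.png

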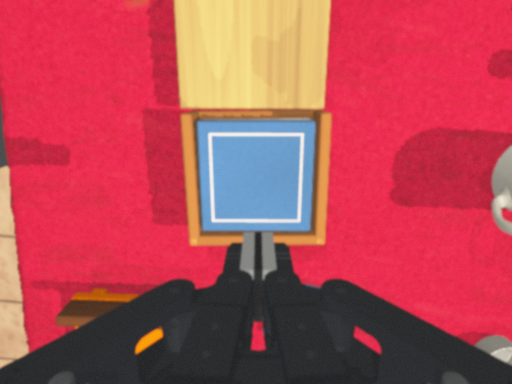

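The wrist view shows the blue tile (257,177) inside the caddy walls, with the stand above it at (252,55) and its rail out of view. The fingers, bottom centre, are closed. The tile is about 4.5 mm to the +x side of the stand's middle line.

Request:
apply_moves:
  deltas:
    - {"claw":1,"delta_pos":[-0.13,-0.15,5],"yaw":0}
    - {"claw":1,"delta_pos":[0,0,5],"yaw":0}
    - {"claw":1,"delta_pos":[0,0,3],"yaw":0}
    - {"claw":1,"delta_pos":[0,0,0.3],"yaw":0}
    - {"claw":1,"delta_pos":[0,0,0],"yaw":0}
    - {"claw":1,"delta_pos":[0,0,0],"yaw":0}

```text
clock: 3.4
eef_pos: [513.3, -27.2, 223.5]
tcp_rot: [3.139, 0.001, 1.682]
contact_force: [0.4, -0.5, 0.8]
opening: -0.001
grasp_force: 0.0
```

Request:
apply_moves:
  deltas:
    - {"claw":1,"delta_pos":[0,0,0.1],"yaw":0}
    - {"claw":1,"delta_pos":[0,0,0.1],"yaw":0}
    - {"claw":1,"delta_pos":[0,0,0.05],"yaw":0}
    - {"claw":1,"delta_pos":[0,0,0],"yaw":0}

```text
clock: 3.9
eef_pos: [512.3, -27.3, 219.1]
tcp_rot: [-3.141, -0.0, 1.682]
contact_force: [-0.2, 0.5, -0.3]
opening: -0.004
grasp_force: 0.0
```

Request:
apply_moves:
  deltas:
    - {"claw":1,"delta_pos":[0,0,0.05],"yaw":0}
    - {"claw":1,"delta_pos":[0,0,0.05],"yaw":0}
    - {"claw":1,"delta_pos":[0,0,0],"yaw":0}

```text
clock: 4.28
eef_pos: [512.4, -27.3, 218.1]
tcp_rot: [-3.141, -0.0, 1.682]
contact_force: [0.6, 0.8, 1.5]
opening: -0.002
grasp_force: 0.0
```

Request:
apply_moves:
  deltas:
    - {"claw":1,"delta_pos":[0,0,0.05],"yaw":0}
    - {"claw":1,"delta_pos":[0,0,0],"yaw":0}

```text
clock: 4.53
eef_pos: [512.4, -27.3, 217.6]
tcp_rot: [-3.141, -0.0, 1.682]
contact_force: [-0.9, 0.2, 0.0]
opening: -0.0
grasp_force: 0.0
```

Request:
apply_moves:
  deltas:
    - {"claw":1,"delta_pos":[0,0,0.05],"yaw":0}
    - {"claw":1,"delta_pos":[0,0,0],"yaw":0}

```text
clock: 4.78
eef_pos: [512.4, -27.3, 217.5]
tcp_rot: [3.142, 0.0, 1.682]
contact_force: [-1.2, -0.5, 5.0]
opening: 0.001
grasp_force: 2.4
```

Request:
apply_moves:
  deltas:
    - {"claw":1,"delta_pos":[0,0,0.04],"yaw":0}
    - {"claw":1,"delta_pos":[0,0,0],"yaw":0}

```text
clock: 5.03
eef_pos: [512.6, -27.3, 217.4]
tcp_rot: [3.141, 0.0, 1.682]
contact_force: [-2.7, -0.7, 10.1]
opening: 0.004
grasp_force: 5.1
```

Request:
apply_moves:
  deltas:
    - {"claw":1,"delta_pos":[0.1,0,0],"yaw":0}
    - {"claw":1,"delta_pos":[0.2,0,0],"yaw":0}
    - {"claw":1,"delta_pos":[0.2,0,0],"yaw":0}

```text
clock: 5.4
eef_pos: [512.5, -22.5, 217.5]
tcp_rot: [3.14, 0.001, 1.682]
contact_force: [0.7, -1.4, 6.2]
opening: -0.001
grasp_force: 3.4
```

Request:
apply_moves:
  deltas:
    - {"claw":1,"delta_pos":[0.3,0,0],"yaw":0}
    - {"claw":1,"delta_pos":[0.3,0,0],"yaw":0}
    - {"claw":1,"delta_pos":[0.3,0,0],"yaw":0}

```text
clock: 5.78
eef_pos: [511.5, -13.5, 217.5]
tcp_rot: [3.14, 0.001, 1.682]
contact_force: [0.5, -2.5, 6.6]
opening: 0.002
grasp_force: 3.4
```

Request:
apply_moves:
  deltas:
    - {"claw":1,"delta_pos":[0.1,0,0.03],"yaw":0}
    - {"claw":1,"delta_pos":[0.3,0,0],"yaw":0}
    - {"claw":1,"delta_pos":[0.3,0,0],"yaw":0}

```text
clock: 6.15
eef_pos: [511.0, -6.6, 217.4]
tcp_rot: [3.139, 0.001, 1.682]
contact_force: [0.4, -2.2, 8.4]
opening: -0.001
grasp_force: 4.7
```

```bash
python3 w.py w2
```

```text
6.15 [511.01261941  -6.59671326 217.43254772] [3.13884475e+00 7.72238726e-04 1.68196908e+00] [ 0.42496831 -2.22871663  8.44042384]
blue (array([510. ,   0.6]), array([75.5, 58.5]), np.float64(0.1089)) 14603 44.16100304255838
stand (array([497.6,  65.6]), array([126.7,  70.9]), np.float64(0.1072)) 39645 29.152776736082956
rail (array([509.9,   1.4]), array([27.2,  5.7]), np.float64(0.0971)) 806 58.03954024743747
c+t (array([515.2,   5.6]), array([111.9,  75.5]), np.float64(0.1094)) 30057 44.18899404243271
```

View pics/w2.png

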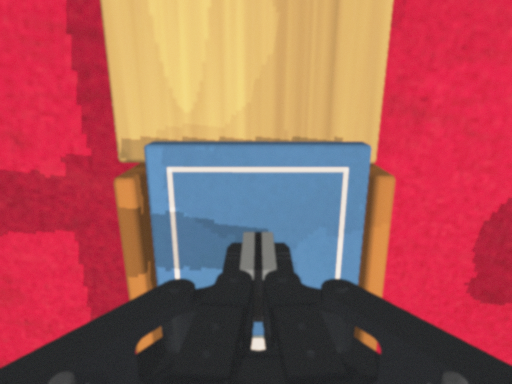

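The wrist view shows the tile's front edge (y≈145 px) has come out past the caddy walls at (130,200) and (378,200). It has moved 21 mm, the same as the fingers.

Request:
apply_moves:
  deltas:
    - {"claw":1,"delta_pos":[0.3,0,0.01],"yaw":0}
    - {"claw":1,"delta_pos":[0.4,0,0],"yaw":0}
    - {"claw":1,"delta_pos":[0.4,0,0],"yaw":0}
    - {"claw":1,"delta_pos":[0.4,0,0],"yaw":0}

```text
clock: 6.7
eef_pos: [509.4, 8.4, 217.4]
tcp_rot: [3.139, 0.001, 1.682]
contact_force: [0.2, -2.1, 10.0]
opening: 0.002
grasp_force: 5.2
```

Request:
apply_moves:
  deltas:
    - {"claw":1,"delta_pos":[0.4,0,0],"yaw":0}
    - {"claw":1,"delta_pos":[0.4,0,0],"yaw":0}
    - {"claw":1,"delta_pos":[0.4,0,0],"yaw":0}

```text
clock: 7.08
eef_pos: [508.1, 20.3, 217.4]
tcp_rot: [3.139, 0.001, 1.682]
contact_force: [-0.1, -1.7, 10.1]
opening: -0.006
grasp_force: 5.0
```

Request:
apply_moves:
  deltas:
    - {"claw":1,"delta_pos":[0.3,0,0],"yaw":0}
    - {"claw":1,"delta_pos":[0.3,0,0.02],"yaw":0}
    - {"claw":1,"delta_pos":[0.3,0,0.02],"yaw":0}

```text
clock: 7.45
eef_pos: [507.2, 29.3, 217.1]
tcp_rot: [3.138, 0.001, 1.682]
contact_force: [0.5, -2.8, 12.2]
opening: 0.0
grasp_force: 6.1
```

Request:
apply_moves:
  deltas:
    - {"claw":1,"delta_pos":[0.3,0,0.02],"yaw":0}
    - {"claw":1,"delta_pos":[0.3,0,0.01],"yaw":0}

```text
clock: 7.7
eef_pos: [506.6, 35.3, 216.9]
tcp_rot: [3.138, 0.001, 1.682]
contact_force: [-0.1, -2.5, 12.4]
opening: -0.004
grasp_force: 6.0
```

Request:
apply_moves:
  deltas:
    - {"claw":1,"delta_pos":[0.4,0,0.01],"yaw":0}
    - {"claw":1,"delta_pos":[0.4,0,0.01],"yaw":0}
    - {"claw":1,"delta_pos":[0.4,0,0.01],"yaw":0}

```text
clock: 8.07
eef_pos: [505.2, 47.2, 216.5]
tcp_rot: [3.138, 0.001, 1.682]
contact_force: [-0.0, -2.7, 11.8]
opening: -0.001
grasp_force: 5.6
```

Request:
apply_moves:
  deltas:
    - {"claw":1,"delta_pos":[0.4,0,0.01],"yaw":0}
    - {"claw":1,"delta_pos":[0.4,0,0.01],"yaw":0}
    - {"claw":1,"delta_pos":[0.4,0,0.01],"yaw":0}

```text
clock: 8.45
eef_pos: [503.8, 59.2, 216.2]
tcp_rot: [3.138, 0.0, 1.682]
contact_force: [1.2, -2.6, 11.9]
opening: 0.006
grasp_force: 5.7
```

Request:
apply_moves:
  deltas:
    - {"claw":1,"delta_pos":[0.4,0,0.01],"yaw":0}
    - {"claw":1,"delta_pos":[0.4,0,0],"yaw":0}
    - {"claw":1,"delta_pos":[0.3,0,0],"yaw":0}

```text
clock: 8.82
eef_pos: [502.5, 70.2, 216.0]
tcp_rot: [3.139, 0.0, 1.682]
contact_force: [-0.7, -3.3, 9.7]
opening: -0.006
grasp_force: 5.1
```

Request:
apply_moves:
  deltas:
    - {"claw":1,"delta_pos":[0.2,0,0],"yaw":0}
    - {"claw":1,"delta_pos":[0.2,0,0],"yaw":0}

```text
clock: 9.07
eef_pos: [501.3, 74.1, 215.2]
tcp_rot: [3.141, 0.0, 1.682]
contact_force: [0.8, -0.6, -0.2]
opening: -0.003
grasp_force: 0.0
```

```bash
python3 w.py w3
```

```text
9.075 [501.28972799  74.13810059 215.22368024] [3.14086249e+00 1.95528103e-06 1.68172005e+00] [ 0.82204412 -0.64816597 -0.19411262]
blue (array([501. ,  80.2]), array([75.4, 57.3]), np.float64(0.1114)) 13848 41.202349054934174
stand (array([494.9,  92.5]), array([126.2, 110.5]), np.float64(0.1055)) 21713 29.18646526897757
rail (array([488.6, 153.3]), array([124.9,  12.3]), np.float64(0.1034)) 11920 57.87632933274946
c+t (array([500.2,  86.6]), array([100.4,  70.2]), np.float64(0.108)) 25784 41.189292451799645
```

Request:
apply_moves:
  deltas:
    - {"claw":1,"delta_pos":[0,0,0.04],"yaw":0}
    - {"claw":1,"delta_pos":[0,0,0.03],"yaw":0}
    - {"claw":1,"delta_pos":[0,0,0],"yaw":0}

```text
clock: 9.5
eef_pos: [501.0, 74.1, 214.5]
tcp_rot: [-3.141, -0.0, 1.682]
contact_force: [-0.4, 0.6, 6.1]
opening: -0.001
grasp_force: 3.2
```

View pics/w3.png

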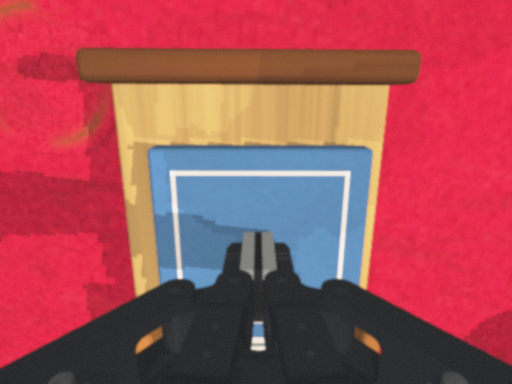

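The tile (255,215) now lies flat on the stand. Its front edge is at row 148 and the rail at row 65, leaving a gap of about 26 mm. The lateral offset is 4.4 mm and the tile is square.

Request:
apply_moves:
  deltas:
    - {"claw":1,"delta_pos":[0.1,0,0.04],"yaw":0}
    - {"claw":1,"delta_pos":[0.3,-0.05,0.01],"yaw":0}
    - {"claw":1,"delta_pos":[0.4,-0.06,0],"yaw":0}

```text
clock: 9.88
eef_pos: [499.8, 81.8, 214.4]
tcp_rot: [3.14, 0.0, 1.682]
contact_force: [-0.5, -1.8, 9.5]
opening: 0.004
grasp_force: 4.3
```

Request:
apply_moves:
  deltas:
    - {"claw":1,"delta_pos":[0.4,-0.06,0],"yaw":0}
    - {"claw":1,"delta_pos":[0.4,-0.06,0],"yaw":0}
    - {"claw":1,"delta_pos":[0.4,-0.06,0],"yaw":0}

```text
clock: 10.25
eef_pos: [496.7, 93.6, 214.5]
tcp_rot: [3.14, 0.0, 1.682]
contact_force: [1.0, -1.4, 9.1]
opening: 0.002
grasp_force: 4.4
```

```bash
python3 w.py w4
```

```text
10.25 [496.7101463   93.63529701 214.45658418] [3.13958994e+00 2.36490504e-04 1.68196969e+00] [ 0.98393433 -1.37859341  9.05990746]
blue (array([497.3, 100.2]), array([75.4, 56.6]), np.float64(0.1103)) 13923 41.19207085160454
stand (array([493.7, 101.9]), array([126.3,  85. ]), np.float64(0.1078)) 7564 29.18757053078754
rail (array([488.4, 153.3]), array([124.9,  12.2]), np.float64(0.1045)) 10554 57.87493226285179
c+t (array([496.4, 106.5]), array([100.3,  69.4]), np.float64(0.1097)) 25897 41.179519820685556
```

Request:
apply_moves:
  deltas:
    - {"claw":1,"delta_pos":[0.3,0,0.01],"yaw":0}
    - {"claw":1,"delta_pos":[0.2,0,0],"yaw":0}
    - {"claw":1,"delta_pos":[0.05,0,0],"yaw":0}

```text
clock: 10.68
eef_pos: [496.2, 99.0, 214.4]
tcp_rot: [3.14, 0.0, 1.682]
contact_force: [0.0, -2.0, 10.6]
opening: 0.004
grasp_force: 5.1
```

Request:
apply_moves:
  deltas:
    - {"claw":1,"delta_pos":[0.05,0,0],"yaw":0}
    - {"claw":1,"delta_pos":[0.05,0,0],"yaw":0}

```text
clock: 10.92
eef_pos: [496.0, 100.0, 214.4]
tcp_rot: [3.14, 0.0, 1.682]
contact_force: [1.2, -1.4, 10.1]
opening: -0.0
grasp_force: 5.1
```

Request:
apply_moves:
  deltas:
    - {"claw":1,"delta_pos":[0.05,0,0],"yaw":0}
    - {"claw":1,"delta_pos":[0.05,0,0],"yaw":0}

```text
clock: 11.18
eef_pos: [495.9, 100.8, 214.4]
tcp_rot: [3.14, 0.0, 1.682]
contact_force: [-0.3, -4.5, 10.5]
opening: -0.001
grasp_force: 5.2
```

Request:
apply_moves:
  deltas:
    - {"claw":1,"delta_pos":[0.05,0,0.01],"yaw":0}
    - {"claw":1,"delta_pos":[0,0,0],"yaw":0}

```text
clock: 11.42
eef_pos: [495.9, 101.3, 214.4]
tcp_rot: [3.14, 0.001, 1.682]
contact_force: [-0.4, -4.3, 11.2]
opening: -0.0
grasp_force: 5.9
```

Request:
apply_moves:
  deltas:
    - {"claw":1,"delta_pos":[0.04,0,0],"yaw":0}
    - {"claw":1,"delta_pos":[0,0,0],"yaw":0}

```text
clock: 11.68
eef_pos: [495.9, 101.7, 214.4]
tcp_rot: [3.14, 0.001, 1.682]
contact_force: [0.2, -3.9, 12.1]
opening: 0.006
grasp_force: 5.8
```

Request:
apply_moves:
  deltas:
    - {"claw":1,"delta_pos":[0,0,-0.2],"yaw":0}
    - {"claw":1,"delta_pos":[0,0,-1.8],"yaw":0}
    - {"claw":1,"delta_pos":[-3.3,0,0],"yaw":0}
    - {"claw":1,"delta_pos":[-3.3,0,0],"yaw":0}
    - {"claw":1,"delta_pos":[0,0,0],"yaw":0}

```text
clock: 12.3
eef_pos: [502.3, 34.9, 233.4]
tcp_rot: [-3.141, 0.0, 1.68]
contact_force: [0.7, 0.9, 0.4]
opening: 0.0
grasp_force: 0.0
```

```bash
python3 w.py w5
```

```text
12.3 [502.30669215  34.93558317 233.40045744] [-3.14105036e+00  8.23485697e-05  1.67957888e+00] [0.72619612 0.91759324 0.35393403]
blue (array([497.7,  97.9]), array([75.8, 75.3]), np.float64(0.108)) 25738 41.20336197684598
stand (array([498.5,  70.7]), array([129.1, 152.5]), np.float64(0.1092)) 15329 29.273578854377604
c+t (array([497.6,  95.9]), array([100.4,  97.1]), np.float64(0.1089)) 43010 41.20651496271137
```

View pics/w5.png

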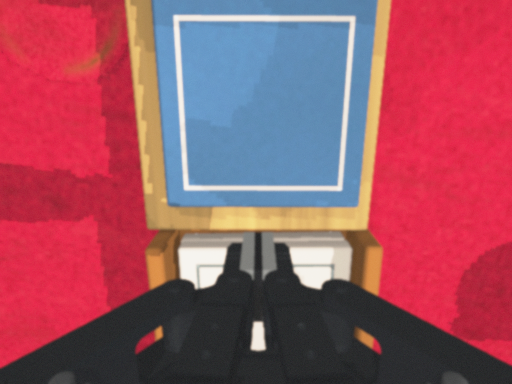

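The tile sits centrally on the stand, its rear edge at row 207 and the white tiles undisturbed at about (262,245). Next I lower the fingertips behind the rear edge and nudge the tile for a firm bearing.

Request:
apply_moves:
  deltas:
    - {"claw":1,"delta_pos":[0,-0.3,1.3],"yaw":0}
    - {"claw":1,"delta_pos":[0,0,0.9],"yaw":0}
    - {"claw":1,"delta_pos":[0,0,0.3],"yaw":0}
    - {"claw":1,"delta_pos":[0,0,0],"yaw":0}

```text
clock: 12.85
eef_pos: [499.3, 36.4, 208.2]
tcp_rot: [-3.141, -0.0, 1.682]
contact_force: [0.3, -0.2, 0.1]
opening: -0.001
grasp_force: 0.0
```

Request:
apply_moves:
  deltas:
    - {"claw":1,"delta_pos":[0.1,0,0],"yaw":0}
    - {"claw":1,"delta_pos":[0.05,0,0],"yaw":0}
    - {"claw":1,"delta_pos":[0,0,0],"yaw":0}

```text
clock: 13.22
eef_pos: [499.3, 37.6, 208.8]
tcp_rot: [3.141, 0.0, 1.682]
contact_force: [-0.8, 1.1, 0.2]
opening: -0.003
grasp_force: 0.0
```

Request:
apply_moves:
  deltas:
    - {"claw":1,"delta_pos":[0.05,0,0],"yaw":0}
    - {"claw":1,"delta_pos":[0,0,0],"yaw":0}

```text
clock: 13.48
eef_pos: [499.3, 37.8, 208.7]
tcp_rot: [3.141, 0.0, 1.682]
contact_force: [0.4, -2.7, 0.8]
opening: 0.001
grasp_force: 1.7
```

Request:
apply_moves:
  deltas:
    - {"claw":1,"delta_pos":[0.04,0,0],"yaw":0}
    - {"claw":1,"delta_pos":[0,0,0],"yaw":0}

```text
clock: 13.72
eef_pos: [499.3, 38.0, 208.7]
tcp_rot: [3.141, 0.001, 1.682]
contact_force: [1.1, -7.8, 1.6]
opening: -0.004
grasp_force: 3.4
```

Request:
apply_moves:
  deltas:
    - {"claw":1,"delta_pos":[0.01,0,0],"yaw":0}
    - {"claw":1,"delta_pos":[0,0,0],"yaw":0}
    - {"claw":1,"delta_pos":[0,0,0],"yaw":0}

```text
clock: 14.1
eef_pos: [499.3, 38.0, 208.7]
tcp_rot: [3.141, 0.001, 1.682]
contact_force: [0.7, -7.4, 2.5]
opening: 0.001
grasp_force: 3.7
```

Request:
apply_moves:
  deltas:
    - {"claw":1,"delta_pos":[-0.2,0,0],"yaw":0}
    - {"claw":1,"delta_pos":[0,0,-2],"yaw":0}
    - {"claw":1,"delta_pos":[0,0,-5],"yaw":0}
    - {"claw":1,"delta_pos":[0,0,-5],"yaw":0}
    - {"claw":1,"delta_pos":[0,0,0],"yaw":0}
    - {"claw":1,"delta_pos":[0,0,0],"yaw":0}

```text
clock: 14.85
eef_pos: [499.0, 36.6, 328.2]
tcp_rot: [-3.141, -0.0, 1.682]
contact_force: [-0.8, -0.5, -0.6]
opening: -0.003
grasp_force: 0.0
```

```bash
python3 w.py w6
```

```text
14.85 [498.95418514  36.63516495 328.16605508] [-3.14128512e+00 -2.86661234e-04  1.68175956e+00] [-0.77121383 -0.54191067 -0.55679931]
blue (array([497.3,  97.7]), array([74.7, 74.7]), np.float64(0.1064)) 10099 41.15710991691566
stand (array([501.4,  42.4]), array([128.8, 213.8]), np.float64(0.1064)) 13233 30.419809087491046
rail (array([488.5, 153.4]), array([125.5,  12.5]), np.float64(0.1077)) 3947 57.75248980112593
c+t (array([494.7,  98. ]), array([122.7, 100.7]), np.float64(0.1077)) 18466 41.17130745770564
```

View pics/w6.png

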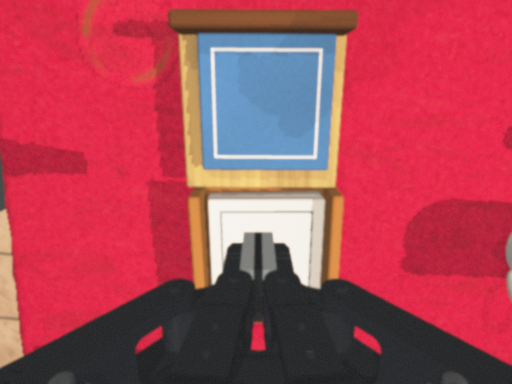

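The picture shows the blue tile (266,100) flush against the rail at row 30, square to it and inside the stand's sides. The white tiles are in place at (265,240) and the hand is clear.

```bash
python3 -c "
from rig import r
print(r.sign_off())"
```

```text
the job is handed in; nothing more can be done
None
```

The blue tile was slid onto the stand and pushed against the rail with about 7 N. It lies flat, square and about 3 mm off the stand's middle line, with the white tiles in place and the hand clear; the job is handed in, and no verdict was returned.

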